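# Mount a tooth model on the indexing turntable and hold its index plunger out

### The job

Take the tooth model with the yellow plate from its stand and plug it fully home into the socket of the turntable (either way round), and let go of it. Then pull the turntable's red sprung index plunger straight up as far as it goes and finish while still holding it up in the gripper, so that a colleague could turn the table. Leave the blue-plated model, the mug and the jar where they are.

Things in the scene. Friction and masses are not known exactly. Their poses are not given: they have to be found in the camera images.
- yellow_model_center (a point): centre of the white block, 44 (x) x 56 (y) x 34 high, of the loose tooth model with YELLOW plate (0.14-0.3 kg). Own axes: z up, -x the front teeth. Vertical sides, to be gripped across x or y; teeth rise to 25 above it, a yellow dot between them. Plate under the block 44 (x) x 74 (y) x 6, its underside 23 below this point; the plug is under it. Starts upright on a stand, plug hanging in the stand's hole.
- yellow_plug_foot (a point): centre of the foot of the yellow model's steel plug, 41 mm below the block's centre, same axes. The plug is rectangular, 18 (x) x 24 (y), 18 long under the plate, its lowest 4 mm stepped in to 15.5 x 21.5
- stand_a: fixed grey stand of the yellow model, 76 x 76 x 30 mm high, origin under its centre. Plate rests on its top; the plug hangs 18 mm deep in its hole with 4 mm of play each side: lift straight up over 20 mm to come clear
- blue_model_center (a point): the same point of a second loose model, identical but for its BLUE plate and dot, on an identical fixed stand about 16 cm from the first (either may be on the left): leave alone
- socket (a point): centre of the mouth of the socket hole, on top of the dark 64 x 64 mm hub of the turntable, 44 mm above the bench, z up. The hole is 21 (x) x 27 (y), 20 deep: the plug goes in with its x and y along these axes (or half a turn round), 1.5 mm of play each side. Fully home, the yellow plate rests on the hub and the white block's centre is 23 mm above this point
- turntable: fixed turntable, origin on the bench under the socket, same axes: white base plate 176 (x) x 214 (y) x 10, aluminium disc 172 diameter, top 20 mm up, dark hub on it. Index plunger's axis is 76 mm from the socket along +y, in a white bracket: arm 26 wide (x), top 52 mm up, post beyond it at y = 98 to 114 mm
- knob_center (a point): centre of the red upright knob (24 mm diameter, 24 high) of the index plunger; rises with it. At rest 78 mm above the bench, knob top at 90; under the knob a steel neck 10 thick and 14 tall down to the fixed bracket arm. Grip it from above, best with fingers on its two sides along the socket's x
- plunger (a joint): lift of the index plunger in m: 0 = spring holds the pin in its seat hole in the disc (10 mm deep), 0.020 = pulled fully up against its stop. Spring force 4 N at the start, 8 N fully up; it snaps back as soon as it is let go
- mug: white mug, 80 mm diameter, 90 high, origin under its centre: leave alone
- jar: amber jar with black lid, 60 mm diameter, 70 high, origin under its centre: leave alone
Not all that is in view belongs to the job. What is shaped like the part that bears yellow_model_center but brown or turquoise is not meant.

How it is judged:
On the way, in this order (a step that is already met when the one before it is completed fails the run):
1. the yellow model is fully home in the socket, let go of, with the plunger still in its seat hole (horizontal distance between yellow_model_center and socket below 0.004 m and z of yellow_model_center in the frame of socket below 0.026 m and angle between the x axis of yellow_model_center and the x axis of socket, either way round below 0.15 rad and angle between yellow_model_center's own z axis and vertical below 0.08 rad and contact force between the fingers and yellow_model below 0.3 N and value of joint plunger below 0.004 m), for 0.2 s.
2. the plunger is pulled fully up by the gripper (value of joint plunger above 0.017 m and contact force between the fingers and plunger above 2 N), for 0.2 s.
At the end, for the whole second after the job is handed in: Yellow model in the socket (within 4 mm of centre, plate within 3 mm of the hub, square within 0.15 rad, upright within 0.08 rad), fingers off it; fingers hold the plunger up more than 17 of its 20 mm; blue model moved under 20 mm, mug and jar under 30 mm (all of step 2 and horizontal distance between yellow_model_center and socket below 0.004 m and z of yellow_model_center in the frame of socket below 0.026 m and angle between the x axis of yellow_model_center and the x axis of socket, either way round below 0.15 rad and angle between yellow_model_center's own z axis and vertical below 0.08 rad and contact force between the fingers and yellow_model below 0.3 N and distance of blue_model_center from where it was at the start of the episode below 0.02 m and distance of each of mug, jar from where it was at the start of the episode below 0.03 m); the arm keeps its last pose, push and grip.
It fails at once if the blue model is disturbed (distance of blue_model_center from where it was at the start of the episode above 0.02 m or angle between blue_model_center's own z axis and vertical above 0.4 rad).
It fails at once if the mug or the jar is disturbed (distance of any of mug, jar from where it was at the start of the episode above 0.03 m or angle between any of mug, jar's own z axis and vertical above 0.4 rad).
It also fails if it takes over 48 s, if anything falls off the work surface, if the arm or the gripper's body presses on something with over 40 N, if the wrist force passes 120 N, or if a joint passes its speed limit or range.

### The arm

A 6-joint arm with a two-finger parallel gripper is mounted at the origin on the work surface. World frame = base frame: x ahead of the robot, y to its left, z up, the work surface at z = 0. Lengths are in m, angles in rad, forces in N, time in s.
With the tool pointing down it reaches from about 0.425 to 0.95 m from the base axis. Payload 3.5 kg.
Tool frame: the origin (TCP) lies at the very end of the fingers, on their centre line; the grasp point (between the pads) lies ctrl.grip_point_offset behind it (ctrl.grip_point_offset is the distance from the TCP to the grasp point, in m); z points along the fingers, y is the direction in which the jaws open and shut (so a half turn about z gives the same grasp; the last joint's range is limited). The gripper opens to 85 mm and grips with 20 to 120 N. Pads are 22 mm wide; open, the fingers measure 114 mm over their backs; the gripper's body (76 mm by 85 mm) begins 54 mm behind the grasp point. The pads swing forward as they close: fully open they stand 13 mm farther back than shut.
Start: joints at [-1.402, 0.286, 1.577, -0, 1.279, -0.15], TCP at [0.212, -0.641, 0.231] pointing down, gripper open.
Joint ranges: [-2.77, 2.77], [-0.9, 2.22], [0.21, 2.48], [-1.53, 4.67], [0.24, 2.81], [-2.84, 2.84]. Speed limits (rad/s): [2.79, 2.79, 3.14, 3.14, 3.14, 3.14].

### API

Orientations are given as a unit quaternion [x, y, z, w].
In Python, from plant import ctrl gives the robot as it stands.
- The arm moves only by the tool servo_tool, never from a script. Its argument "increments" is a list of rows, each a list of 5 numbers: the opening, from 0 (shut) to 1 (fully open), then the shift along the world's x, y, z in units of 40 mm (1.0 is 40 mm), then the turn about the world's z in units of 5 degrees (1.0 is 5 degrees). A call has exactly 10 rows; each row is the pose to reach, as a shift and turn from the pose measured when the call began; what a row does not reach only later rows make up. A row lasts 1/12 s, in which the tool goes at most 41.7 mm and 7.16 degrees, less where a joint would pass 70% of its speed; a pose out of reach is approached as far as the arm can. A call with a gripper value outside its range is refused whole. The fingers move at their own pace and stop on an object; "grip_force" is the grip in N (left out, the last holds). Time passes only in rows, so rows that repeat a pose let the fingers close, or fill a call up. It gives the time, the measured TCP pose, the force and the opening at its end, in the units of the state.
- ctrl.get_state(): the state, without advancing time (a new reading comes with each control period).
- ctrl.read_camera(name): name is "scene" or "top" or "wrist"; returns a dict with "frame" (420x560x3 uint8, red, green, blue), "K" (3x3 intrinsics, pixels), "extrinsics" (4x4, takes a point from camera to world coordinates). Camera axes: x right, y down, z forward; pixel columns grow to the right and rows downward; lengths in m; the calibration is good to about 2 mm. A picture is of the moment at which its call begins. There is no depth.
- ctrl.sign_off(): hands the job in, once; it reports no verdict.
Trained networks look in a picture, given as the dict that the camera call returned (one of the last four; its "shot" number tells which), for a name from the list of things; names that differ only in an ending like _2 or _b are one class to them, and where a whole thing is asked for, a point or a joint stands for the part that bears it (a point fixed in the world has none). Each returns a list of dicts, best first, with "conf" (0 to 1); they miss things now and then, are a little off and sometimes report something else, mostly with a low value. They report only what shows in the picture. A call takes as long as a camera call. They do not tell look-alikes from the thing itself.
- ctrl.masks_of(picture, query): "region" (420x560 bool, what is visible of it) and "extent" ([left, top, right, bottom] in pixels, round what is visible of it).
- ctrl.landmark_of(picture, query): "centre" ([row, column] in pixels: a listed point, or the origin of a listed thing).
The state is a dict: "time": time; "qpos": joint angles; "dq": joint speeds; "joint_efforts": joint torques, N m; "eef_pos": TCP position; "tcp_rot": TCP orientation; "contact_force": force on the tool from outside, world axes, zero at the start; "wrist_torque": the same for the moment, N m; "opening": opening from 0.0 (shut) to 1.0 (fully open).
Only numpy, scipy, OpenCV 4.12 (cv2) and the standard library are available. Lean on these libraries where they do the work, as an engineer would, in place of code of your own. Each camera call takes 0.05 s, during which the arm holds its last target. There are 200 camera calls.

## Working session

There is one attempt and no reset: what is moved stays moved. The work goes in short steps, Python scripts to look and compute and a tool call to move; the robot and the scene stay as the last step left them, time stands still between calls to the robot, and variables do not carry over. Pictures are saved under pics/ and viewed, about 8 in all and at most 12, crops included, and the job is handed in when it is done.

Besides the shell and the picture viewer there is one more tool, called after ">>>" by a JSON object that holds its "op" and its "data", one argument or row to a line. servo_tool: Moves the arm, as the interface text tells. Its arguments: {"type":"object","properties":{"increments":{"type":"array"},"grip_force":{"type":"number"}},"required":["increments"]}

```bash
mkdir -p pics; cat > h.py <<'E'
import numpy as np, cv2
from plant import ctrl
def save(p,name,crop=None,s=1):
    f=p["frame"][:,:,::-1]
    if crop: l,t,r,b=crop; f=f[t:b,l:r]
    cv2.imwrite("pics/"+name,cv2.resize(f,None,fx=s,fy=s,interpolation=cv2.INTER_CUBIC))
def ray(p,rc):
    K=p["K"];T=p["extrinsics"]
    d=T[:3,:3]@np.linalg.solve(K,[rc[1],rc[0],1.]);return T[:3,3],d
def onz(p,rc,z):
    o,d=ray(p,rc);return o+d*(z-o[2])/d[2]
def pix(p,X):
    T=p["extrinsics"];c=p["K"]@(T[:3,:3].T@(np.array(X)-T[:3,3]));return c[1]/c[2],c[0]/c[2]
E
python3 - <<'E'
from h import *
np.set_printoptions(precision=4,suppress=True)
s=ctrl.get_state();print(s["time"],s["eef_pos"],s["tcp_rot"],s["opening"],ctrl.grip_point_offset)
for n in("top","scene"):
    p=ctrl.read_camera(n);save(p,n+"0.png")
    print(n,p["extrinsics"][:3,3])
    for q,z in(("yellow_model_center",.053),("blue_model_center",.053),("socket",.044),("knob_center",.078),("mug",0),("jar",0),("stand_a",0),("turntable",0)):
        print(q,[(round(d["conf"],2),np.round(d["centre"],1),onz(p,d["centre"],z)) for d in ctrl.landmark_of(p,q)[:4]])
E
cd pics; python3 -c "
import cv2,numpy as np
cv2.imwrite('both0.png',cv2.imread('top0.png'))"
```

```text
0.0 [ 0.2115 -0.6403  0.23  ] [ 0.9873  0.1587  0.     -0.0011] 1.001838822191078 0.0187
top [0.4246 0.029  1.3132]
yellow_model_center [(0.87, array([235.6, 389.9]), array([ 0.5452, -0.3022,  0.053 ])), (0.84, array([204.7, 341.5]), array([ 0.6367, -0.1543,  0.053 ])), (0.75, array([193.3, 424.7]), array([ 0.6792, -0.4122,  0.053 ])), (0.73, array([274.4, 392.1]), array([ 0.4287, -0.3071,  0.053 ]))]
blue_model_center [(0.73, array([243. , 334.1]), array([ 0.5185, -0.1323,  0.053 ]))]
socket [(0.7, array([248.5, 232.2]), array([0.4947, 0.1762, 0.044 ])), (0.37, array([243.7, 204. ]), array([0.5072, 0.2623, 0.044 ]))]
knob_center [(0.63, array([243.6, 208.1]), array([0.5055, 0.244 , 0.078 ]))]
mug [(0.84, array([264.2, 151.3]), array([0.4422, 0.4306, 0.    ]))]
jar [(0.67, array([166.1, 308.1]), array([ 0.7698, -0.053 ,  0.    ]))]
stand_a [(0.57, array([235.6, 386.1]), array([ 0.55 , -0.304,  0.   ]))]
turntable [(0.68, array([245.3, 238.8]), array([0.5077, 0.161 , 0.    ])), (0.65, array([249.3, 236. ]), array([0.495 , 0.1693, 0.    ]))]
scene [1.156  0.1837 0.9724]
yellow_model_center [(0.91, array([205. , 133.5]), array([ 0.6936, -0.3986,  0.053 ])), (0.76, array([217.3, 219.6]), array([ 0.6601, -0.1504,  0.053 ])), (0.65, array([151. , 201.8]), array([ 0.4505, -0.295 ,  0.053 ])), (0.62, array([178.3, 188.9]), array([ 0.5603, -0.2886,  0.053 ]))]
blue_model_center [(0.83, array([181.1, 240.3]), array([ 0.5253, -0.1395,  0.053 ]))]
socket [(0.96, array([206.7, 345.1]), array([0.5169, 0.1745, 0.044 ]))]
knob_center [(0.67, array([205.4, 371.5]), array([0.5148, 0.2433, 0.078 ]))]
mug [(0.61, array([217.4, 434.1]), array([0.4467, 0.4313, 0.    ]))]
jar [(0.78, array([270.1, 242.2]), array([ 0.7695, -0.048 ,  0.    ]))]
stand_a [(0.61, array([185.3, 188.9]), array([ 0.551 , -0.3044,  0.    ]))]
turntable [(0.58, array([205.8, 339.8]), array([0.4881, 0.1583, 0.    ]))]
```

View pics/top0.png

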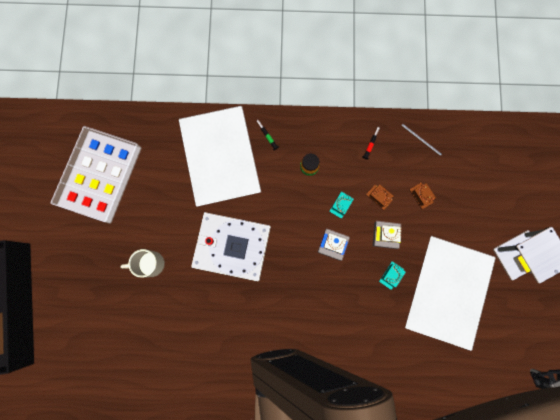

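View pics/scene0.png

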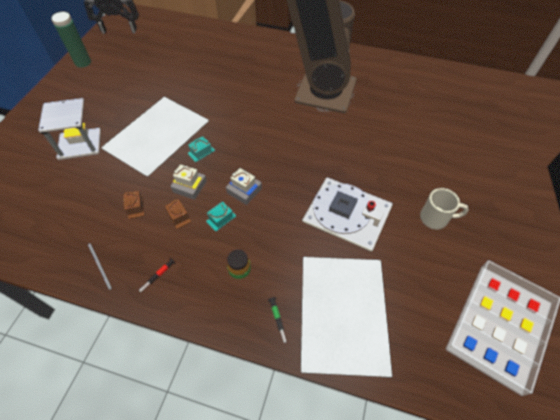

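In the top picture the yellow candidate is at column 388, row 235, with yellow bands and a yellow dot. Look-alikes, as (column, row): blue (334,243), turquoise (341,205) and (392,275), brown (380,195) and (424,195). The small yellow block at (523,264) sits in clutter. The turntable hub is at (236,247), the knob at (209,241), the mug at (146,263) and the jar at (311,162). I choose (388,235). I'll hover above it and check with a wrist crop.

>>> {"op": "servo_tool", "data": {
  "increments": [
    [1, 0.7, 0.7, 0.1, 0],
    [1, 1.4, 1.4, 0.2, 0],
    [1, 2.1, 2.1, 0.3, 0],
    [1, 2.8, 2.8, 0.4, 0],
    [1, 3.5, 3.5, 0.5, 0],
    [1, 4.2, 4.2, 0.5, 0],
    [1, 4.9, 4.9, 0.5, 0],
    [1, 5.6, 5.6, 0.5, 0],
    [1, 6.3, 6.3, 0.5, 0],
    [1, 7.0, 7.0, 0.5, 0]
  ]
}}

```text
time: 1.73
eef_pos: [0.4927, -0.3594, 0.2517]
tcp_rot: [0.987, 0.159, 0.0, 0.0]
contact_force: [0.7, -0.4, -0.8]
opening: 0.998
```

```bash
python3 - <<'E'
from h import *
np.set_printoptions(precision=4,suppress=True)
s=ctrl.get_state();print(s["time"],s["eef_pos"],s["tcp_rot"],s["opening"])
p=ctrl.read_camera("wrist");save(p,"w1.png");print(p["extrinsics"])
for q in("yellow_model_center","blue_model_center"):
    print(q,[(round(d["conf"],2),np.round(d["centre"],1),onz(p,d["centre"],.053)) for d in ctrl.landmark_of(p,q)[:5]])
E
```

```text
1.7333 [ 0.4927 -0.3594  0.2517] [0.9873 0.1587 0.0002 0.0003] 0.9977355491445405
[[ 0.3129 -0.9008 -0.3012  0.5711]
 [-0.9498 -0.2963 -0.1004 -0.3338]
 [ 0.0012  0.3175 -0.9483  0.3939]
 [ 0.      0.      0.      1.    ]]
yellow_model_center [(0.83, array([216.1, 218.7]), array([ 0.4328, -0.3123,  0.053 ])), (0.8, array([  4.2, 391.8]), array([ 0.6751, -0.4065,  0.053 ])), (0.61, array([ 99.6, 241.5]), array([ 0.5556, -0.3021,  0.053 ]))]
blue_model_center [(0.62, array([76.7, 58.6]), array([ 0.5213, -0.1321,  0.053 ]))]
```

View pics/w1.png

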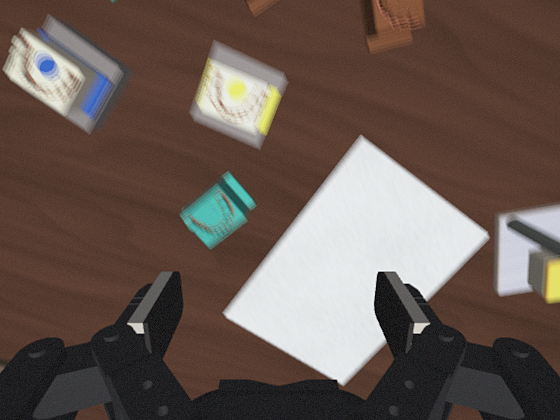

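The wrist view confirms it. The yellow-plated model is at pixel (240,95), the blue one at (60,75) and turquoise at (218,216). The yellow model's long axis lies nearly along world y, so I'll grip across x, hover over it and refine.

>>> {"op": "servo_tool", "data": {
  "increments": [
    [1, 0.3, 0.2, 0, 1.4],
    [1, 0.6, 0.4, 0, 2.8],
    [1, 0.9, 0.6, 0, 4.2],
    [1, 1.2, 0.8, 0, 5.6],
    [1, 1.5, 1.0, -0.3, 7.0],
    [1, 1.58, 1.2, -0.6, 8.4],
    [1, 1.58, 1.43, -0.8, 9.8],
    [1, 1.58, 1.43, -1, 11.2],
    [1, 1.58, 1.43, -1, 12.6],
    [1, 1.58, 1.43, -1, 14]
  ]
}}

```text
time: 2.72
eef_pos: [0.5553, -0.3025, 0.2104]
tcp_rot: [0.714, 0.7, -0.0, -0.001]
contact_force: [-0.7, 0.6, 0.0]
opening: 1.005
```

```bash
cat >> h.py <<'E'
def state():
    s=ctrl.get_state();q=s["tcp_rot"]
    yaw=np.degrees(2*np.arctan2(q[1],q[0]))-90
    print("t",round(s["time"],2),"tcp",np.round(s["eef_pos"],4),"jawdir deg",round((yaw+90)%180-90,2),"open",round(s["opening"],3),"F",np.round(s["contact_force"],1))
    return s
def rect(p,m,z):
    ys,xs=np.nonzero(m);P=np.array([onz(p,(y,x),z)[:2] for y,x in zip(ys,xs)])
    return cv2.minAreaRect((P*1000).astype(np.float32)),P
E
python3 - <<'E'
from h import *
np.set_printoptions(precision=4,suppress=True)
s=state()
p=ctrl.read_camera("wrist");save(p,"w2.png")
for d in ctrl.landmark_of(p,"yellow_model_center")[:3]: print(round(d["conf"],2),d["centre"],onz(p,d["centre"],.053))
hsv=cv2.cvtColor(p["frame"],cv2.COLOR_RGB2HSV)
m=cv2.inRange(hsv,(22,150,100),(35,255,255))
n,l,st,c=cv2.connectedComponentsWithStats(m)
for i in range(1,n):
    if st[i,4]>60: print(st[i],c[i],rect(p,l==i,.036)[0])
for d in ctrl.masks_of(p,"stand_a")[:2]: print("stand",round(d["conf"],2),d["extent"],rect(p,d["region"],.03)[0])
E
```

```text
t 2.72 tcp [ 0.5553 -0.3025  0.2104] jawdir deg -1.18 open 1.005 F [-0.7  0.6  0. ]
0.79 [194.0, 148.3] [ 0.4352 -0.3062  0.053 ]
0.77 [156.6, 399.6] [ 0.6651 -0.2761  0.053 ]
0.75 [183.8, 275.6] [ 0.5536 -0.2989  0.053 ]
stand 0.83 [236.3, 134.1, 314.8, 211.3] ((553.5805053710938, -295.99310302734375), (79.81954193115234, 76.83397674560547), 84.85841369628906)
```

View pics/w2.png

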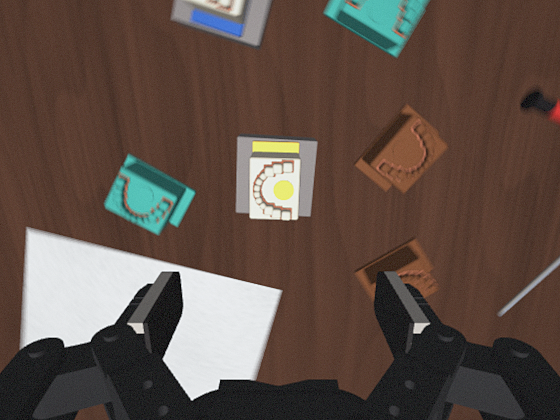

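The yellow model is at pixel (275,184) and its front teeth point left (world -x). Next I measure the yaw of the plate strip and block, and locate the socket more precisely for the transfer.

```bash
python3 - <<'E'
from h import *
np.set_printoptions(precision=4,suppress=True)
p=ctrl.read_camera("wrist")
hsv=cv2.cvtColor(p["frame"],cv2.COLOR_RGB2HSV);print(hsv[147,275],hsv[190,283])
h=hsv[147,275].astype(int)
m=cv2.inRange(hsv,(int(h[0])-5,120,90),(int(h[0])+5,255,255));m[:130]=0;m[230:]=0
n,l,st,c=cv2.connectedComponentsWithStats(m)
for i in range(1,n):
    if st[i,4]>60:
        print(st[i],c[i],rect(p,l==i,.036)[0], "z.07:",onz(p,c[i][::-1],.070))
d=max(ctrl.masks_of(p,"yellow_model_center"),key=lambda d:d["region"][184,275])
mm=(d["region"]&(hsv[...,1]<90)&(hsv[...,2]>140)).astype(np.uint8)
print("white",rect(p,mm,.07)[0],d["extent"])
# strip outer edge line fit
l=(m>0); e=[];
for x in range(256,297):
    r=np.nonzero(l[132:160,x])[0]
    if len(r): e.append((onz(p,(132+r[0],x),.036)[:2]))
e=np.array(e);print("edge slope deg",np.degrees(np.arctan(np.polyfit(e[:,0],e[:,1],1)[0])),e[:,1].mean())
E
```

```text
[ 31 131 234] [ 30 128 235]
[252 141  46  11 444] [274.509  145.8941] ((554.424072265625, -267.2943420410156), (9.045243263244629, 42.53986358642578), 86.29815673828125) z.07: [ 0.5549 -0.2623  0.07  ]
[273 180  19  19 286] [282.0979 188.9231] ((560.2603149414062, -309.46600341796875), (18.25999641418457, 17.667722702026367), 88.27979278564453) z.07: [ 0.5602 -0.2999  0.07  ]
white ((553.3068237304688, -292.2895202636719), (69.94586181640625, 43.103271484375), 86.6869888305664) [253.6, 140.7, 302.3, 218.2]
edge slope deg -3.6957390602978566 -0.2632922644629929
```

>>> {"op": "servo_tool", "data": {
  "increments": [
    [1, -0.06, 0.06, -0.6, -0.5],
    [1, -0.06, 0.06, -1.4, -0.5],
    [1, -0.06, 0.06, -2.2, -0.5],
    [1, -0.06, 0.06, -3.0, -0.5],
    [1, -0.06, 0.06, -3.6, -0.5],
    [1, -0.06, 0.06, -4.0, -0.5],
    [1, -0.06, 0.06, -4.3, -0.5],
    [1, -0.06, 0.06, -4.3, -0.5],
    [0.3, -0.06, 0.06, -4.3, -0.5],
    [0.3, -0.06, 0.06, -4.3, -0.5]
  ],
  "grip_force": 50
}}

```text
time: 3.8
eef_pos: [0.5547, -0.301, 0.0414]
tcp_rot: [0.733, 0.681, 0.0, 0.002]
contact_force: [0.2, 0.3, 0.5]
opening: 0.75
```

>>> {"op": "servo_tool", "data": {
  "increments": [
    [0.1, 0, 0, 0, 0],
    [0.1, 0, 0, 0, 0],
    [0.1, 0, 0, 0, 0],
    [0.1, 0, 0, 0, 0],
    [0.1, 0, 0, 0.1, 0],
    [0.1, 0, 0, 0.3, 0],
    [0.1, 0, 0, 0.5, 0],
    [0.1, 0, 0, 0.8, 0],
    [0.1, 0, 0, 1.2, 0],
    [0.1, 0, 0, 1.5, 0]
  ]
}}

```text
time: 4.63
eef_pos: [0.5552, -0.3012, 0.1035]
tcp_rot: [0.733, 0.681, 0.001, 0.003]
contact_force: [0.5, -0.0, -1.8]
opening: 0.505
```

```bash
python3 - <<'E'
from h import *
np.set_printoptions(precision=4,suppress=True)
s=state()
p=ctrl.read_camera("wrist");save(p,"w3.png")
for d in ctrl.landmark_of(p,"yellow_model_center")[:3]: print(round(d["conf"],2),d["centre"],onz(p,d["centre"],.113))
E
```

```text
t 4.63 tcp [ 0.5552 -0.3012  0.1035] jawdir deg -4.2 open 0.505 F [ 0.5 -0.  -1.8]
0.94 [175.4, 459.3] [ 0.6329 -0.2564  0.113 ]
0.86 [346.1, 451.7] [ 0.6375 -0.3416  0.113 ]
0.67 [249.7, 88.3] [ 0.4754 -0.2777  0.113 ]
```

>>> {"op": "servo_tool", "data": {
  "increments": [
    [0.1, 0, 0.1, 0.8, 0],
    [0.1, 0, 0.8, 1.5, 0],
    [0.1, -0.1, 1.7, 2.1, 0.3],
    [0.1, -0.2, 2.6, 2.5, 0.6],
    [0.1, -0.3, 3.5, 2.6, 1],
    [0.1, -0.4, 4.4, 2.6, 1.5],
    [0.1, -0.5, 5.3, 2.6, 2],
    [0.1, -0.6, 6.2, 2.6, 2.5],
    [0.1, -0.7, 7.1, 2.6, 3],
    [0.1, -0.8, 8.0, 2.6, 3]
  ]
}}

```text
time: 5.57
eef_pos: [0.5238, 0.0194, 0.209]
tcp_rot: [0.637, 0.771, 0.002, 0.005]
contact_force: [0.2, -1.3, -2.1]
opening: 0.505
```

>>> {"op": "servo_tool", "data": {
  "increments": [
    [0.1, 0, 0.6, 0, 0],
    [0.1, 0, 1.2, 0, 0],
    [0.1, 0, 1.6, 0, 0],
    [0.1, 0, 1.75, 0, 0],
    [0.1, 0, 1.75, 0, 0],
    [0.1, 0, 1.75, 0, 0],
    [0.1, 0, 1.75, 0, 0],
    [0.1, 0, 1.75, 0, 0],
    [0.1, 0, 1.75, 0, 0],
    [0.1, 0, 1.75, 0, 0]
  ]
}}

```text
time: 6.4
eef_pos: [0.5239, 0.0886, 0.209]
tcp_rot: [0.637, 0.77, 0.001, 0.005]
contact_force: [-0.7, 0.4, -1.7]
opening: 0.504
```

```bash
python3 - <<'E'
from h import *
np.set_printoptions(precision=4,suppress=True)
s=state()
p=ctrl.read_camera("wrist");save(p,"w4.png");np.savez("w4",**{k:p[k] for k in("frame","K","extrinsics")})
for q,z in(("socket",.044),("knob_center",.078),("turntable",0)):
  for d in ctrl.landmark_of(p,q)[:3]: print(q,round(d["conf"],2),d["centre"],onz(p,d["centre"],z))
E
```

```text
t 6.4 tcp [0.5239 0.0886 0.209 ] jawdir deg 10.8 open 0.504 F [-0.7  0.4 -1.7]
socket 0.71 [92.5, 266.8] [0.5011 0.1676 0.044 ]
turntable 0.73 [91.5, 266.7] [0.4998 0.1683 0.    ]
```

View pics/w4.png

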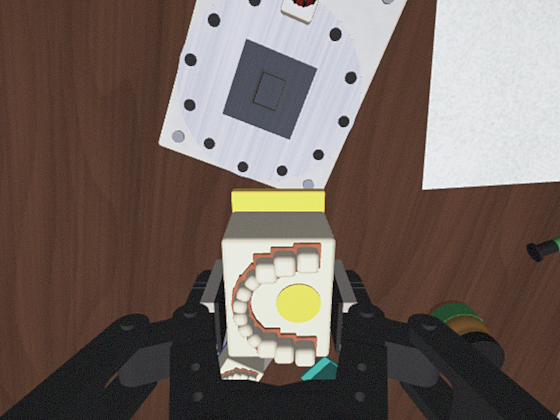

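The hub is at (270,90) in the picture and tilted; the bracket with the red knob is at (300,5). The model is held squarely with its plate's front edge at row 190. Now I compute the hub pose and the held model's pose.

```bash
python3 - <<'E'
from h import *
np.set_printoptions(precision=4,suppress=True)
p=dict(np.load("w4.npz"));f=p["frame"]
hsv=cv2.cvtColor(f,cv2.COLOR_RGB2HSV)
g=cv2.cvtColor(f,cv2.COLOR_RGB2GRAY)
m=(g<115).astype(np.uint8);m=cv2.morphologyEx(m,cv2.MORPH_OPEN,np.ones((3,3)))
n,l,st,c=cv2.connectedComponentsWithStats(m);i=l[90,235];print(st[i])
hub=(l==i);(r,P)=rect(p,hub,.044);print("hub",r)
# hole outline: canny inside hub
roi=np.zeros_like(g);e=cv2.Canny(g,20,50);er=cv2.erode(cv2.morphologyEx(hub.astype(np.uint8),cv2.MORPH_CLOSE,np.ones((9,9))),np.ones((9,9)))
e[er==0]=0;print("hole",np.count_nonzero(e),rect(p,e,.044)[0])
# yellow strip
m=cv2.inRange(hsv,(25,110,90),(36,255,255));m[:180]=0;m[225:]=0
n,l,st,c=cv2.connectedComponentsWithStats(m);i=1+np.argmax(st[1:,4]);s=l==i;print("strip",st[i],c[i])
s0=ctrl.get_state();T=s0["eef_pos"];a=np.radians(10.8);jy=np.array([np.cos(a),np.sin(a)]);jx=np.array([-np.sin(a),np.cos(a)])
for z in(T[2]-.004,):
    r,P=rect(p,s,z);Q=P-T[:2];u=Q@jy;v=Q@jx
    print("strip rect in jaw frame u",u.min(),u.max(),"v",v.min(),v.max(),r)
    xs=range(240,318);ed=np.array([onz(p,(np.nonzero(s[:,x])[0][0],x),z)[:2]-T[:2] for x in xs]);k=np.polyfit(ed@jy,ed@jx,1);print("outer edge v0, slope deg",k[1],np.degrees(k[0]))
p=ctrl.read_camera("top")
for q,z in(("socket",.044),("knob_center",.078)):
  for d in ctrl.landmark_of(p,q)[:3]: print(q,round(d["conf"],2),onz(p,d["centre"],z))
E
```

```text
[ 224   40   92   99 5660]
hub ((502.1945495605469, 169.05300903320312), (63.17750930786133, 63.00190353393555), 79.79331970214844)
hole 213 ((501.69476318359375, 168.4944305419922), (30.960765838623047, 25.361988067626953), 75.8616714477539)
strip [ 231  192   94   20 1758] [277.5546 201.004 ]
strip rect in jaw frame u -0.020321962484371927 0.021932639092435927 v 0.029736166144915546 0.038942558781493136 ((518.1600952148438, 123.02913665771484), (42.26338577270508, 9.099264144897461), 10.65169906616211)
outer edge v0, slope deg 0.038891405808271114 -0.1481275178800018
socket 0.83 [0.4918 0.1594 0.044 ]
knob_center 0.56 [0.5062 0.2425 0.078 ]
```

The hub centre is (0.502, 0.169) with yaw about -10.3°. That puts the knob at about (0.516, 0.244), which matches the scene landmark. I turn by -21° and hover just above the socket.

>>> {"op": "servo_tool", "data": {
  "increments": [
    [0.1, -0.1, 0.4, 0, -0.6],
    [0.1, -0.2, 0.9, -0.1, -1.4],
    [0.1, -0.35, 1.4, -0.4, -2.2],
    [0.1, -0.5, 1.8, -0.9, -3.0],
    [0.1, -0.57, 1.97, -1.6, -3.8],
    [0.1, -0.57, 1.97, -2.3, -4.22],
    [0.1, -0.57, 1.97, -2.8, -4.22],
    [0.1, -0.57, 1.97, -3.1, -4.22],
    [0.1, -0.57, 1.97, -3.1, -4.22],
    [0.1, -0.57, 1.97, -3.1, -4.22]
  ]
}}

```text
time: 7.58
eef_pos: [0.5011, 0.1681, 0.0851]
tcp_rot: [0.767, 0.641, 0.0, 0.005]
contact_force: [0.4, 0.3, -1.3]
opening: 0.508
```

```bash
python3 - <<'E'
from h import *
np.set_printoptions(precision=4,suppress=True)
s=state();T=s["eef_pos"]
p=ctrl.read_camera("wrist");save(p,"w5.png")
for d in ctrl.landmark_of(p,"knob_center")[:2]: print("knob",round(d["conf"],2),d["centre"],onz(p,d["centre"],.078))
f=p["frame"];hsv=cv2.cvtColor(f,cv2.COLOR_RGB2HSV)
m=cv2.inRange(hsv,(25,110,90),(36,255,255))
n,l,st,c=cv2.connectedComponentsWithStats(m)
for i in range(1,n):
    if st[i,4]>300: print("yel",st[i],rect(p,l==i,T[2]-.004)[0])
q=ctrl.read_camera("scene");save(q,"s5.png",(290,150,430,260),4)
for d in ctrl.landmark_of(q,"knob_center")[:2]: print("knob",round(d["conf"],2),d["centre"],onz(q,d["centre"],.078))
print(pix(q,[.502,.169,.044]))
a=cv2.imread("pics/w5.png");b=cv2.imread("pics/s5.png");b=cv2.resize(b,(534,420))[:, :240+0] if 0 else cv2.resize(b,(240,189))
E
```

```text
t 7.58 tcp [0.5011 0.1681 0.0851] jawdir deg -10.23 open 0.508 F [ 0.4  0.3 -1.3]
knob 0.74 [103.4, 276.6] [0.5154 0.2447 0.078 ]
yel [ 231  192   94   20 1731] ((508.22955322265625, 202.61692810058594), (9.103780746459961, 42.278480529785156), 79.62116241455078)
yel [ 276  284   45   39 1326] ((508.6595458984375, 147.3225860595703), (22.451732635498047, 22.121124267578125), 89.3025894165039)
knob 0.47 [204.5, 370.9] [0.5123 0.2412 0.078 ]
(np.float64(202.08076513564546), np.float64(344.30778428001275))
```

View pics/w5.png

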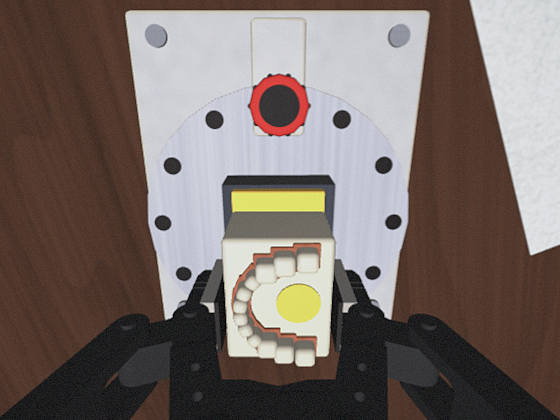

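The view is aligned: the strip is centred over the hub (both at column 278) and the knob at (278,105) is dead ahead. I nudge y by -1 mm and start the insertion.

>>> {"op": "servo_tool", "data": {
  "increments": [
    [0.1, 0, -0.03, 0, 0],
    [0.1, 0, -0.03, -0.1, 0],
    [0.1, 0, -0.03, -0.2, 0],
    [0.1, 0, -0.03, -0.25, 0],
    [0.1, 0, -0.03, -0.3, 0],
    [0.1, 0, -0.03, -0.35, 0],
    [0.1, 0, -0.03, -0.4, 0],
    [0.1, 0, -0.03, -0.45, 0],
    [0.1, 0, -0.03, -0.5, 0],
    [0.1, 0, -0.03, -0.5, 0]
  ]
}}

```text
time: 8.62
eef_pos: [0.5022, 0.167, 0.0664]
tcp_rot: [0.767, 0.641, 0.002, 0.006]
contact_force: [0.9, -0.4, -1.8]
opening: 0.501
```

>>> {"op": "servo_tool", "data": {
  "increments": [
    [0.1, 0, 0, -0.05, 0],
    [0.1, 0, 0, -0.1, 0],
    [0.1, 0, 0, -0.15, 0],
    [0.1, 0, 0, -0.2, 0],
    [0.1, 0, 0, -0.25, 0],
    [0.1, 0, 0, -0.28, 0],
    [0.1, 0, 0, -0.3, 0],
    [0.1, 0, 0, -0.33, 0],
    [0.1, 0, 0, -0.33, 0],
    [0.1, 0, 0, -0.33, 0]
  ]
}}

```text
time: 9.45
eef_pos: [0.5023, 0.1669, 0.0578]
tcp_rot: [0.767, 0.641, -0.0, 0.005]
contact_force: [-11.7, -4.0, 24.6]
opening: 0.505
```

```bash
python3 - <<'E'
from h import *
np.set_printoptions(precision=4,suppress=True)
s=state();print(s["wrist_torque"])
p=ctrl.read_camera("wrist");save(p,"w6.png",(200,80,360,280),3)
E
```

```text
t 9.45 tcp [0.5023 0.1669 0.0578] jawdir deg -10.23 open 0.505 F [-11.7  -4.   24.6]
[-0.2583  2.4441 -0.0411]
```

View pics/w6.png

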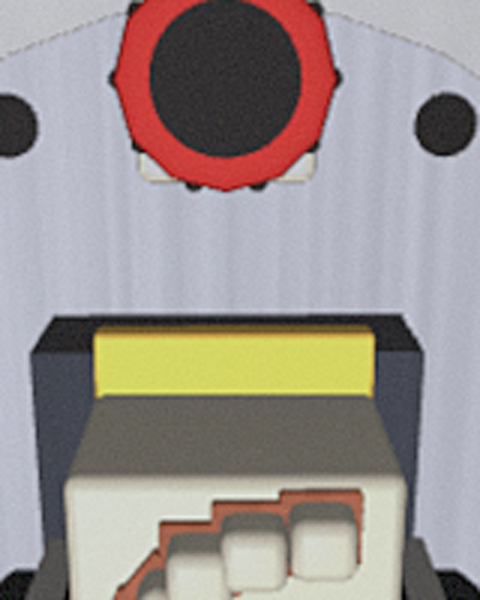

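The picture shows the strip about 1 mm right of hub centre (234 against 227 in the 3x crop), which fits the -x side force. I shift 1 mm in -x, wiggle slightly and press gently.

>>> {"op": "servo_tool", "data": {
  "increments": [
    [0.1, 0, 0, 0.05, 0],
    [0.1, -0.03, 0, 0.05, 0],
    [0.1, -0.04, 0.01, 0.05, 0],
    [0.1, -0.04, 0.01, 0, 0],
    [0.1, -0.04, 0.01, -0.04, 0],
    [0.1, -0.04, 0.01, -0.08, 0],
    [0.1, -0.04, 0.01, -0.1, 0],
    [0.1, -0.04, 0.01, -0.1, 0],
    [0.1, -0.04, 0.01, -0.1, 0],
    [0.1, -0.04, 0.01, -0.1, 0]
  ]
}}

```text
time: 10.33
eef_pos: [0.5008, 0.1674, 0.0578]
tcp_rot: [0.767, 0.641, -0.002, 0.004]
contact_force: [-12.5, -2.9, 25.7]
opening: 0.504
```

z stopped at the same height after the shift, which suggests the plate is seated. I release and inspect.

>>> {"op": "servo_tool", "data": {
  "increments": [
    [0.1, 0, 0, 0, 0],
    [0.1, 0, 0, 0, 0],
    [0.8, 0, 0, 0, 0],
    [0.8, 0, 0, 0, 0],
    [0.8, 0, 0, 0, 0],
    [0.8, 0, 0, 0, 0],
    [0.8, 0, 0, 0, 0],
    [0.8, 0, 0, 0.5, 0],
    [0.8, 0, 0, 1.2, 0],
    [0.8, 0, 0, 2, 0]
  ]
}}

```text
time: 11.17
eef_pos: [0.4992, 0.1671, 0.1366]
tcp_rot: [0.767, 0.641, -0.004, 0.003]
contact_force: [0.7, 0.3, 0.7]
opening: 0.803
```

```bash
python3 - <<'E'
from h import *
np.set_printoptions(precision=4,suppress=True)
s=state()
p=ctrl.read_camera("wrist")
print([(round(d["conf"],2),d["centre"],onz(p,d["centre"],.067)) for d in ctrl.landmark_of(p,"yellow_model_center")[:2]])
print([(round(d["conf"],2),d["centre"],onz(p,d["centre"],.078)) for d in ctrl.landmark_of(p,"knob_center")[:2]])
hsv=cv2.cvtColor(p["frame"],cv2.COLOR_RGB2HSV)
m=cv2.inRange(hsv,(25,110,90),(36,255,255))
n,l,st,c=cv2.connectedComponentsWithStats(m)
for i in range(1,n):
    if st[i,4]>200: print("yel",st[i],rect(p,l==i,.050)[0])
q=ctrl.read_camera("scene")
a=cv2.resize(p["frame"][60:360,130:430],(400,400),interpolation=cv2.INTER_CUBIC);b=cv2.resize(q["frame"][155:255,300:400],(400,400),interpolation=cv2.INTER_CUBIC)
cv2.imwrite("pics/c7.png",np.hstack([a,b])[:,:,::-1])
E
```

```text
t 11.17 tcp [0.4992 0.1671 0.1366] jawdir deg -10.22 open 0.803 F [0.7 0.3 0.7]
[(0.77, [220.0, 281.4], array([0.5024, 0.1672, 0.067 ]))]
[(0.8, [95.0, 279.8], array([0.5154, 0.2462, 0.078 ]))]
yel [249 159  65  15 870] ((508.08673095703125, 199.97906494140625), (9.78923511505127, 44.37395477294922), 79.77139282226562)
yel [281 218  28  23 496] ((509.6150817871094, 151.91934204101562), (17.485410690307617, 19.867937088012695), 79.7889175415039)
```

View pics/c7.png

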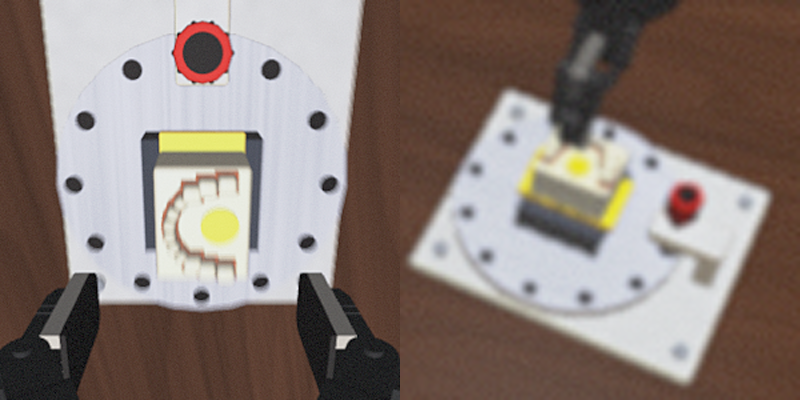

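The model is seated: the plate lies flat on the hub, its measured centre is (0.502, 0.168) at yaw -10.2°, and the red knob is at (202,52) in the left half. Contact height also agrees: with the arm's steady +2 mm offset, home is expected at TCP 0.0575 and it stopped at 0.0578. Next is the knob at (0.5155, 0.2445).

>>> {"op": "servo_tool", "data": {
  "increments": [
    [0.7, 0.1, 0.6, 0.2, 0],
    [0.7, 0.25, 1.3, 0.2, 0],
    [0.7, 0.41, 1.93, 0.1, 0],
    [0.7, 0.41, 1.93, -0.1, 0],
    [0.7, 0.41, 1.93, -0.6, 0],
    [0.7, 0.41, 1.93, -1.1, 0],
    [0.7, 0.41, 1.93, -1.5, 0],
    [0.7, 0.41, 1.93, -1.8, 0],
    [0.7, 0.41, 1.93, -1.95, 0],
    [0.7, 0.41, 1.93, -1.95, 0]
  ],
  "grip_force": 80
}}

```text
time: 12.2
eef_pos: [0.5161, 0.2438, 0.0581]
tcp_rot: [0.767, 0.641, -0.003, 0.004]
contact_force: [0.8, -0.2, -0.7]
opening: 0.701
```

>>> {"op": "servo_tool", "data": {
  "increments": [
    [0, 0, 0, -0.03, 0],
    [0, 0, 0, -0.03, 0],
    [0, 0, 0, -0.03, 0],
    [0, 0, 0, -0.03, 0],
    [0, 0, 0, -0.03, 0],
    [0, 0, 0, -0.03, 0],
    [0, 0, 0, -0.03, 0],
    [0, 0, 0, -0.03, 0],
    [0, 0, 0, -0.03, 0],
    [0, 0, 0, -0.03, 0]
  ]
}}

```text
time: 13.03
eef_pos: [0.515, 0.2441, 0.058]
tcp_rot: [0.767, 0.641, -0.004, 0.003]
contact_force: [-5.5, 0.7, 4.9]
opening: 0.261
```

```bash
python3 - <<'E'
from h import *
np.set_printoptions(precision=4,suppress=True)
s=state();p=ctrl.read_camera("wrist");save(p,"w8.png")
E
```

```text
t 13.03 tcp [0.515  0.2441 0.058 ] jawdir deg -10.24 open 0.261 F [-5.5  0.7  4.9]
```

View pics/w8.png

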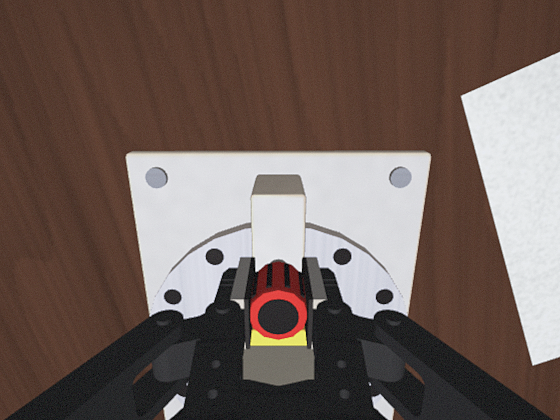

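The knob at (278,315) is held between the pads, opening 0.26. I pull up.

>>> {"op": "servo_tool", "data": {
  "increments": [
    [0, 0, 0, 0.07, 0],
    [0, 0, 0, 0.14, 0],
    [0, 0, 0, 0.21, 0],
    [0, 0, 0, 0.28, 0],
    [0, 0, 0, 0.35, 0],
    [0, 0, 0, 0.42, 0],
    [0, 0, 0, 0.48, 0],
    [0, 0, 0, 0.52, 0],
    [0, 0, 0, 0.52, 0],
    [0, 0, 0, 0.52, 0]
  ]
}}

```text
time: 13.92
eef_pos: [0.5148, 0.2441, 0.0781]
tcp_rot: [0.767, 0.641, -0.004, 0.003]
contact_force: [3.9, 2.3, -12.3]
opening: 0.256
```

>>> {"op": "servo_tool", "data": {
  "increments": [
    [0, 0, 0, 0.03, 0],
    [0, 0, 0, 0.05, 0],
    [0, 0, 0, 0.05, 0],
    [0, 0, 0, 0.05, 0],
    [0, 0, 0, 0.05, 0],
    [0, 0, 0, 0.05, 0],
    [0, 0, 0, 0.05, 0],
    [0, 0, 0, 0.05, 0],
    [0, 0, 0, 0.05, 0],
    [0, 0, 0, 0.05, 0]
  ]
}}

```text
time: 14.75
eef_pos: [0.5148, 0.244, 0.0782]
tcp_rot: [0.767, 0.641, -0.004, 0.003]
contact_force: [7.1, 2.8, -19.0]
opening: 0.254
```

```bash
python3 - <<'E'
from h import *
np.set_printoptions(precision=4,suppress=True)
s=state();p=ctrl.read_camera("wrist");q=ctrl.read_camera("scene")
for n in("blue_model_center","yellow_model_center"): print(n,[(round(d["conf"],2),onz(q,d["centre"],.053)) for d in ctrl.landmark_of(q,n)[:5]])
a=cv2.resize(p["frame"][150:400,155:405],(400,400),interpolation=cv2.INTER_CUBIC);b=cv2.resize(q["frame"][155:255,300:400],(400,400),interpolation=cv2.INTER_CUBIC)
cv2.imwrite("pics/c9.png",np.hstack([a,b])[:,:,::-1])
E
```

```text
t 14.75 tcp [0.5148 0.244  0.0782] jawdir deg -10.25 open 0.254 F [  7.1   2.8 -19. ]
blue_model_center [(0.86, array([ 0.5172, -0.1384,  0.053 ]))]
yellow_model_center [(0.91, array([ 0.6928, -0.3993,  0.053 ])), (0.86, array([0.5012, 0.1798, 0.053 ])), (0.77, array([ 0.6792, -0.2752,  0.053 ])), (0.75, array([ 0.4459, -0.3064,  0.053 ])), (0.66, array([ 0.6535, -0.1503,  0.053 ]))]
```

View pics/c9.png

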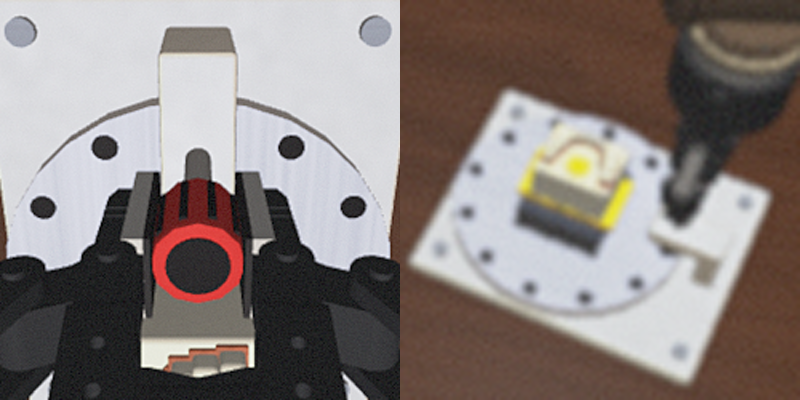

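The knob is lifted with its steel neck showing at (198,165). TCP stays at 0.0782 while the pull rises to 19 N, so it is at its stop. The model still sits flat on the hub, so I hand in.

```bash
python3 -c "
from h import *
print(ctrl.sign_off());state()"
```

```text
the job is handed in; nothing more can be done
None
the job is handed in; nothing more can be done
```

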